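# Show the drilled rail to the inspection camera

## Robot

A 6-joint arm with a two-finger parallel gripper is mounted at the origin on the work surface. World frame = base frame: x ahead of the robot, y to its left, z up, the work surface at z = 0. Lengths are in mm, angles in rad, forces in N, time in s.
With the tool pointing down it reaches from about 275 to 1000 mm from the base axis. Payload 8.4 kg.
Tool frame: the origin (TCP) lies on the centre line of the jaws, within the pads' length; the fingertips stand 25 mm ahead of it and the grasp point (between the pads) lies 6 mm ahead of it; z points along the fingers, x is the direction in which the jaws open and shut, and the axes are right-handed (so a half turn about z gives the same grasp; the last joint's range is limited). The gripper opens to 85 mm and grips with 20 to 120 N. Pads are 22 mm wide; open, the fingers measure 114 mm over their backs; the gripper's body (76 mm by 85 mm) begins 54 mm behind the grasp point. The pads swing forward as they close: fully open they stand 13 mm farther back than shut.
Start: joints at [-1.196, 0.353, 1.633, -0, 1.155, -0.002], TCP at [229.966, -581.157, 256.281] pointing down, gripper open.
Joint ranges: [-2.63, 2.63], [-0.92, 2.1], [0.06, 2.66], [-1.3, 4.44], [0, 2.69], [-3.02, 3.02]. Speed limits (rad/s): [2.22, 2.22, 2.79, 3.14, 3.14, 3.14].

## Interface

Orientations are given as [roll, pitch, yaw] about the fixed x, y, z axes, in that order (R = Rz(yaw) Ry(pitch) Rx(roll)).
In Python, from rig import r gives the robot as it stands. The module is installed in compiled form; this text tells all that it offers.
- The arm moves only by the tool jog_arm, never from a script. Its argument "deltas" is a list of rows, each an object with "gripper": the gripper command: -1 is fully open, 1 is shut, values between are in proportion; "translation": the shift along the world's x, y, z in units of 10 cm (1.0 is 10 cm), a list of three; "dr": the turn, a rotation vector about the world's x, y, z in units of pi/2 rad (1.0 is pi/2 rad), a list of three. In form: [{"gripper": gripper, "translation": [x, y, z], "dr": [wx, wy, wz]}, ...]. A call has 1 to 12 rows; each row shifts and turns the commanded pose from where the row before left it; what a row does not reach is not made up. A row lasts 1/12 s, in which the tool goes at most 41.7 mm and 7.16 degrees, less where a joint would pass 70% of its speed; a pose out of reach is approached as far as the arm can. A call with a number of a shift or a turn outside -1 to 1 is refused whole. A call with a gripper value outside its range is refused whole. The fingers move at their own pace and stop on an object; "squeeze" is the grip in N (left out, the last holds). Time passes only in rows, so rows that do not move let the fingers close. It gives the time, the measured TCP pose, the force and the opening at its end, in the units of the state.
- r.sense(): the state, without advancing time (a new reading comes with each control period).
- r.grab_frame(name): name is "side" or "top" or "wrist"; returns the picture (480x640x3 uint8, blue, green, red); there is no depth.
- r.calibration(name): a dict with "mtx" (3x3 intrinsics, pixels), "world_from_camera" (4x4, takes a point from camera to world coordinates). Camera axes: x right, y down, z forward; pixel columns grow to the right and rows downward; lengths in mm; the calibration is good to about 2 mm. A picture is of the moment at which its call begins: read the wrist's pose just before it. calibration takes no time and is no camera call; for the wrist camera it gives the pose at the moment of the call.
- r.sign_off(): hands the job in, once; it reports no verdict.
The state is a dict: "clock": time; "qpos": joint angles; "qvel": joint speeds; "joint_efforts": joint torques, N m; "eef_pos": TCP position; "tcp_rot": TCP orientation; "contact_force": force on the tool from outside, world axes, zero at the start; "wrist_torque": the same for the moment, N m; "opening": opening from 0.0 (shut) to 1.0 (fully open).
Only numpy, scipy, OpenCV 4.12 (cv2) and the standard library are available. Lean on these libraries where they do the work, as an engineer would, in place of code of your own. Each camera call takes 0.05 s, during which the arm holds its last target. There are 200 camera calls.

## Task

Swing the jig's clamp arm at least a quarter turn off the wooden rail, then lift the rail out and hold it up to the inspection camera: drilled end facing the lens squarely and centred on it, about 120 mm in front of the glass, with the rail's top face still the upper one and not rolled relative to the camera. Finish while still holding the rail steady in the air there, carried by the gripper alone. Do not touch the camera, and leave the jar, the offcut and the screwdriver where they are.

Things in the scene. Friction and masses are not known exactly. Their poses are not given: they have to be found in the camera images.
- rail: loose light-wood rail, 160 x 45 x 22 mm (x, y, z), about 0.11 kg, blue painted band 14 mm wide near its drilled (+x) end. Origin: centre of its underside; z up as it lies. It lies level in the jig along the jig's x, underside 30 mm and top 52 mm above the bench, and lifts straight up
- rail_center (a point): centre of the rail's solid, 11 mm above its underside; axes as rail. The middle 80 mm of the rail is free on both sides and underneath (18 mm down to the jig's base): grip it there across its 45 mm width
- rail_end (a point): centre of the rail's drilled end face (two dark 8 mm dowel holes, 22 mm apart), 80 mm along the rail's +x from its centre; axes as rail
- jig: fixed drilling jig, plywood base 230 x 200 x 12 mm (y from -130 to +70). Blue blocks near the rail's ends: bearers 30 mm high, cheeks 42 mm high (|x| 40 to 70, outer faces |y| = 32), end stops 46 mm high (|x| 82 to 94). Origin: on the bench under the rail's middle; x along the rail to its drilled end, z up. Clamp post, 32 mm diameter, at x = 0, y = -95 mm
- clamp (a joint): turn of the swing clamp about its upright post, rad. At 0 the arm lies across the rail's middle (along the jig's +y from the post), 2 mm above it; it grows clockwise seen from above, so at 1.57 the arm points along the jig's +x; stop at 2.3. It starts between 0 and 0.25. It stays where it is left; light friction, about 2 N at the handle
- clamp_pivot (a point): point on the clamp's upright axis at mid-height of its steel arm, 68 mm above the bench; the arm is 24 mm wide, 12 mm thick (62 to 74 mm above the bench) and ends 111 mm from the axis; under its tip a rubber pad, 30 mm diameter, reaches down to 54 mm above the bench
- clamp_handle (a point): middle of the clamp's round upright blue handle, 24 mm diameter, 50 mm tall, standing on the arm (74 to 124 mm above the bench), 70 mm from the pivot axis; this point is 99 mm above the bench and moves with the arm
- camera: orange inspection camera, white ring light (54 mm) round the lens. Origin: centre of the lens glass, 325 to 375 mm above the bench. It looks along its -x, 30 degrees below level, roughly to the robot; y is level. Rail shown correctly: rail x, y, z parallel to camera x, y, z, its end centre at x = -120 mm, y = z = 0 in this frame. It hangs on a post 150 mm (level) behind the lens
- jar: closed jar with an orange cap, 60 mm diameter, 85 mm tall, 0.35 kg, bystander; origin at the centre of its underside
- offcut: loose plywood offcut 110 x 70 x 18 mm lying flat, bystander; origin at the centre of its underside
- screwdriver: screwdriver with a blue handle, lying on the bench, bystander; it lies along its own x, handle to -x

How it is judged:
By the outcome, as a careful person would: the job done as asked, in the order asked, and still so for the second after the job is handed in, while the arm keeps its last pose, push and grip.
It also fails if it takes over 54 s, if anything falls off the work surface, if the arm or the gripper's body presses on something with over 40 N, if the wrist force passes 120 N, or if a joint passes its speed limit or range.

## Working session

There is one attempt and no reset: what is moved stays moved. The work goes in short steps, Python scripts to look and compute and a tool call to move; the robot and the scene stay as the last step left them, time stands still between calls to the robot, and variables do not carry over. Pictures are saved under pics/ and viewed, about 8 in all and at most 12, crops included, and the job is handed in when it is done.

Besides the shell and the picture viewer there is one more tool, called after "Call:" as name([rows], argument=value, ...), one row to a line, values as JSON. jog_arm: Moves the arm, as the interface text tells. Shifts and turns lie within -1 to 1; 1 stands for 10 cm of shift or pi/2 rad of turn. Its arguments: {"type":"object","properties":{"deltas":{"type":"array"},"squeeze":{"type":"number"}},"required":["deltas"]}

```bash
mkdir -p pics
python3 - <<'E'
from rig import r
import cv2,numpy as np
np.set_printoptions(precision=3,suppress=True)
for n in ["top","side"]:
    im=r.grab_frame(n); cv2.imwrite(f"pics/{n}0.png",im)
    c=r.calibration(n); print(n,c["mtx"].tolist()); print(c["world_from_camera"])
print(r.sense())
E
```

```text
top [[530.7147398048122, 0.0, 320.3398998934555], [0.0, 530.7147398048122, 228.7847343040827], [0.0, 0.0, 1.0]]
[[   0.009   -0.972    0.235  376.292]
 [  -1.      -0.009   -0.002  -46.708]
 [   0.004   -0.235   -0.972 1099.243]
 [   0.       0.       0.       1.   ]]
side [[553.295865529674, 0.0, 318.8738628364233], [0.0, 553.295865529674, 231.58545092969288], [0.0, 0.0, 1.0]]
[[  -0.838   -0.419    0.35   198.374]
 [  -0.546    0.65    -0.529  532.948]
 [  -0.006   -0.634   -0.773 1062.859]
 [   0.       0.       0.       1.   ]]
{'clock': 0.1, 'qpos': array([-1.196,  0.354,  1.634,  0.   ,  1.155, -0.002]), 'qvel': array([ 0.   , -0.003, -0.003, -0.001,  0.   ,  0.001]), 'joint_efforts': array([ -0.001, -60.636, -34.282,  -0.   ,   0.004,  -0.   ]), 'eef_pos': array([ 229.832, -580.779,  255.645]), 'tcp_rot': array([-3.142,  0.001, -1.194]), 'contact_force': array([ 0.838, -0.632,  0.876]), 'wrist_torque': array([ 0.022, -0.01 , -0.01 ]), 'opening': 1.001653502063175}
```

View pics/top0.png

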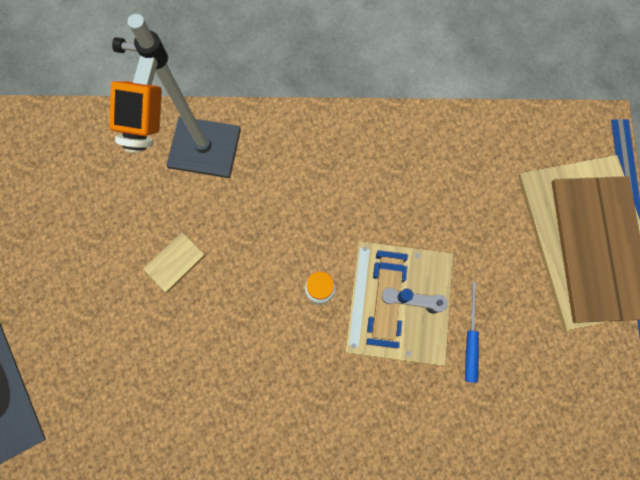

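View pics/side0.png

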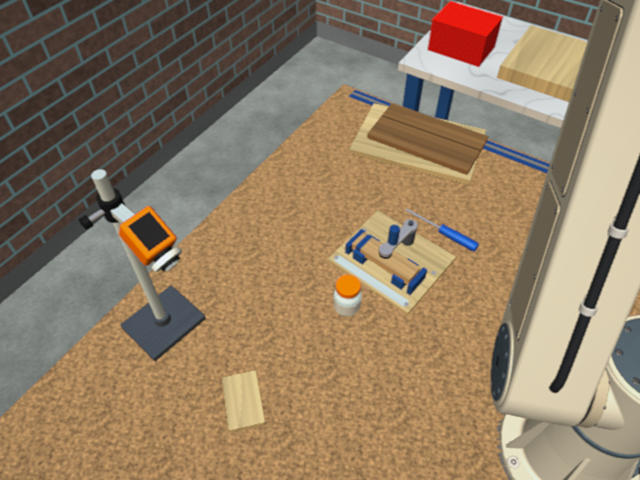

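The top view shows the jig around (400,302), with its drilled end pointing up in the image (world +x). The clamp post is at (438,303), the jar at (320,287), the screwdriver at (472,330), the offcut at (174,262) and the camera head at (135,110) with its ring at (133,142). In the side view the ring is at (166,260). Next I'll look closer and measure.

```bash
cat > h.py <<'E'
from rig import r
import cv2,numpy as np
np.set_printoptions(precision=2,suppress=True)
def ray(cal,uv):
    T=cal["world_from_camera"]; d=T[:3,:3]@np.linalg.inv(cal["mtx"])@[uv[0],uv[1],1.]
    return T[:3,3],d/np.linalg.norm(d)
def onplane(cal,uv,z):
    o,d=ray(cal,uv); return o+d*(z-o[2])/d[2]
def tri(rs):
    A=sum(np.eye(3)-np.outer(d,d) for o,d in rs); b=sum((np.eye(3)-np.outer(d,d))@o for o,d in rs)
    p=np.linalg.solve(A,b); return p,[np.linalg.norm((np.eye(3)-np.outer(d,d))@(p-o)) for o,d in rs]
def proj(cal,p):
    T=np.linalg.inv(cal["world_from_camera"]); q=cal["mtx"]@(T[:3,:3]@np.asarray(p,float)+T[:3,3]); return q[:2]/q[2]
E
python3 - <<'E'
from h import *
t=cv2.imread("pics/top0.png"); s=cv2.imread("pics/side0.png")
a=cv2.resize(t[232:372,340:460],None,fx=4,fy=4,interpolation=cv2.INTER_CUBIC)  # 480x560
b=cv2.resize(t[60:160,95:175],None,fx=3.5,fy=3.5,interpolation=cv2.INTER_CUBIC) #280x350
c=cv2.resize(s[200:280,110:190],None,fx=2.6,fy=2.6,interpolation=cv2.INTER_CUBIC) #208
o=np.zeros((600,780,3),np.uint8); o[:560,:480]=a; o[:350,490:770]=b; o[360:568,490:698]=c
cv2.imwrite("pics/crop0.png",o)
ct=r.calibration("top"); cs=r.calibration("side"); cw=r.calibration("wrist")
for n,uv,z in [("post",(438,303),74),("handle",(405,296),124),("tip",(390,296),74),("jar",(320,286),85),("driver",(472,356),12),("offcut",(174,262),18)]:
    print(n,onplane(ct,uv,z))
for q in [(361,243),(453,252),(444,363),(348,353)]: print("base",onplane(ct,q,12))
print("ring",tri([ray(ct,(133,142)),ray(cs,(166,260))]))
print(cw["mtx"],cw["world_from_camera"],r.sense()["eef_pos"])
E
```

```text
post [ 479.29 -276.33   74.  ]
handle [ 486.51 -205.06  124.  ]
tip [ 491.89 -184.22   74.  ]
jar [508.55 -48.97  85.  ]
driver [ 380.9  -353.52   12.  ]
offcut [564.13 252.43  18.  ]
base [ 609.17 -134.21   12.  ]
base [ 591.81 -326.15   12.  ]
base [ 366.87 -297.     12.  ]
base [ 384.56 -106.18   12.  ]
ring (array([685.8 , 232.16, 361.2 ]), [np.float64(1.0784568734778588), np.float64(1.0784568734776796)])
[[365.95   0.   312.84]
 [  0.   365.95 246.72]
 [  0.     0.     1.  ]] [[   0.37   -0.9    -0.25  292.4 ]
 [  -0.93   -0.36   -0.1  -556.95]
 [  -0.      0.26   -0.96  373.34]
 [   0.      0.      0.      1.  ]] [ 229.83 -580.78  255.64]
```

View pics/crop0.png

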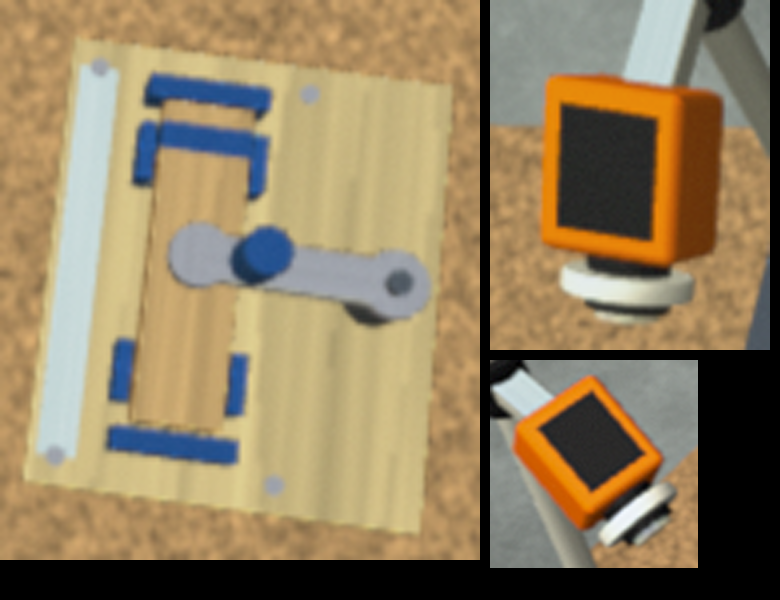

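The crop shows a clean jig: base yaw is about -7.2°, the clamp is near 0 and the blue band sits at the top (+x) end. The jig origin comes out at about (491.7,-185.5) by both the post and the base corners, and the lens is near (686,232,361). I'll move above the handle with the jaws partly closed, to cage it.

Call:
jog_arm([
  {"gripper":-0.1,"translation":[0.215,0.309,0],"dr":[0,0,0.0567]},
  {"gripper":-0.1,"translation":[0.215,0.309,0],"dr":[0,0,0.0567]},
  {"gripper":-0.1,"translation":[0.215,0.309,0],"dr":[0,0,0.0567]},
  {"gripper":-0.1,"translation":[0.215,0.309,0],"dr":[0,0,0.0567]},
  {"gripper":-0.1,"translation":[0.215,0.309,0],"dr":[0,0,0.0567]},
  {"gripper":-0.1,"translation":[0.215,0.309,0],"dr":[0,0,0.0567]},
  {"gripper":-0.1,"translation":[0.215,0.309,0],"dr":[0,0,0.0567]},
  {"gripper":-0.1,"translation":[0.215,0.309,0],"dr":[0,0,0.0567]},
  {"gripper":-0.1,"translation":[0.215,0.309,0],"dr":[0,0,0.0567]},
  {"gripper":-0.1,"translation":[0.215,0.309,0],"dr":[0,0,0.0567]},
  {"gripper":-0.1,"translation":[0.215,0.309,0],"dr":[0,0,0.0567]},
  {"gripper":-0.1,"translation":[0.215,0.309,0],"dr":[0,0,0.0567]},
], squeeze=30)

```text
clock: 1.1
eef_pos: [488.5, -208.6, 256.1]
tcp_rot: [-3.142, 0.0, -0.121]
contact_force: [0.5, -0.2, -0.0]
opening: 0.551
```

Call:
jog_arm([
  {"gripper":-0.1,"translation":[0,0,0],"dr":[0,0,0]},
  {"gripper":-0.1,"translation":[0,0,0],"dr":[0,0,0]},
  {"gripper":-0.1,"translation":[0,0,0],"dr":[0,0,0]},
])

```text
clock: 1.35
eef_pos: [487.6, -210.3, 256.0]
tcp_rot: [3.141, 0.001, -0.125]
contact_force: [-0.3, -0.7, 0.2]
opening: 0.55
```

Run:
```python
from h import *
c=r.calibration("wrist"); im=r.grab_frame("wrist"); cv2.imwrite("pics/w1.png",im)
np.save("w1.npy",c,allow_pickle=True)
print(c["world_from_camera"])
o=np.array([491.7,-185.5,0]); 
for n,p in [("pivot",(479.6,-279.5,74)),("handletop",(488.4,-210,124)),("railTopEnd+x",(571,-195.5,52))]: print(n,proj(c,p))
```

```text
[[   0.99   -0.12   -0.03  496.74]
 [  -0.12   -0.96   -0.26 -144.77]
 [  -0.      0.26   -0.96  373.67]
 [   0.      0.      0.      1.  ]]
pivot [313.04 305.24]
handletop [313.08 243.27]
railTopEnd+x [404.5  195.17]
```

View pics/w1.png

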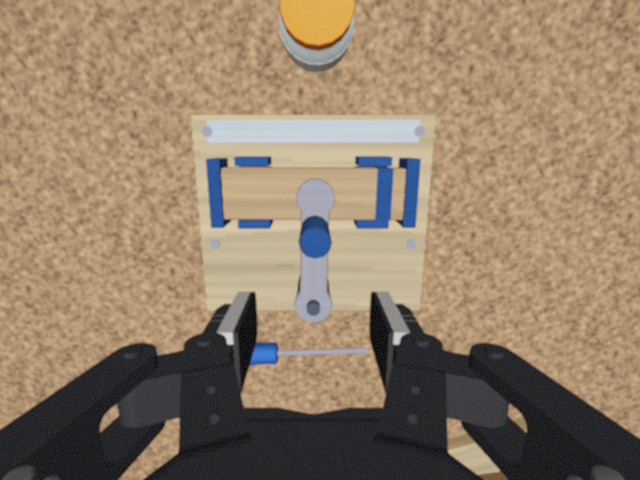

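The wrist view agrees with the top-view estimate: pivot at (313,308) against a predicted (313,305), and handle top at (315,242) against (313,243). The rail ends are at u≈221 and 406, v≈193. I'll refine the numbers and descend around the handle.

Run:
```python
from h import *
c=np.load("w1.npy",allow_pickle=True).item()
pv=onplane(c,(313.5,307),74); hd=onplane(c,(315,241.5),124)
print("pivot",pv,"handle",hd,np.linalg.norm((hd-pv)[:2]))
L=onplane(c,(221.5,193),52);R=onplane(c,(406,193.5),52)
print("rail",L,R,np.linalg.norm(R-L),(L+R)/2,np.arctan2((R-L)[1],(R-L)[0]))
for v in (166.5,220): print(onplane(c,(275,v),52))
for th in np.radians([0,20,40,60,80,100,120]):
    a=-0.126-th; d=[-np.sin(a),np.cos(a)]
    print(np.degrees(th), pv[:2]*0.5+0.5*np.array([479.6,-279.5])+70*np.array(d))
```

```text
pivot [ 479.79 -281.23   74.  ] handle [ 489.9  -208.89  124.  ] 73.05108662055856
rail [ 412.03 -173.61   52.  ] [ 572.39 -194.2    52.  ] 161.67170720323261 [ 492.21 -183.91   52.  ] -0.12769064061032165
[ 462.01 -157.     52.  ]
[ 454.91 -203.24   52.  ]
0.0 [ 488.49 -210.92]
20.0 [ 511.72 -218.12]
40.0 [ 531.07 -232.82]
59.99999999999999 [ 544.24 -253.26]
80.0 [ 549.61 -276.97]
100.0 [ 546.56 -301.09]
119.99999999999999 [ 535.44 -322.71]
```

Call:
jog_arm([
  {"gripper":-0.1,"translation":[0.01,0,-0.25],"dr":[0,0,0]},
  {"gripper":-0.1,"translation":[0,0,-0.25],"dr":[0,0,0]},
  {"gripper":-0.1,"translation":[0,0,-0.25],"dr":[0,0,0]},
  {"gripper":-0.1,"translation":[0,0,-0.25],"dr":[0,0,0]},
  {"gripper":-0.1,"translation":[0,0,-0.25],"dr":[0,0,0]},
  {"gripper":-0.1,"translation":[0,0,-0.2],"dr":[0,0,0]},
  {"gripper":-0.1,"translation":[0,0,0],"dr":[0,0,0]},
])

```text
clock: 1.98
eef_pos: [485.8, -210.7, 107.8]
tcp_rot: [-3.14, 0.006, -0.128]
contact_force: [-0.3, -0.2, 0.7]
opening: 0.549
```

Call:
jog_arm([
  {"gripper":-0.1,"translation":[0.058,-0.018,0],"dr":[0,0,-0.0556]},
  {"gripper":-0.1,"translation":[0.058,-0.018,0],"dr":[0,0,-0.0556]},
  {"gripper":-0.1,"translation":[0.058,-0.018,0],"dr":[0,0,-0.0556]},
  {"gripper":-0.1,"translation":[0.058,-0.018,0],"dr":[0,0,-0.0556]},
  {"gripper":-0.1,"translation":[0.048,-0.037,0],"dr":[0,0,-0.0556]},
  {"gripper":-0.1,"translation":[0.048,-0.037,0],"dr":[0,0,-0.0556]},
  {"gripper":-0.1,"translation":[0.048,-0.037,0],"dr":[0,0,-0.0556]},
  {"gripper":-0.1,"translation":[0.048,-0.037,0],"dr":[0,0,-0.0556]},
])

```text
clock: 2.65
eef_pos: [530.6, -233.4, 112.3]
tcp_rot: [3.141, 0.001, -0.83]
contact_force: [-2.7, 0.8, -0.4]
opening: 0.548
```

Call:
jog_arm([
  {"gripper":-0.1,"translation":[0.033,-0.051,0],"dr":[0,0,-0.0556]},
  {"gripper":-0.1,"translation":[0.033,-0.051,0],"dr":[0,0,-0.0556]},
  {"gripper":-0.1,"translation":[0.033,-0.051,0],"dr":[0,0,-0.0556]},
  {"gripper":-0.1,"translation":[0.033,-0.051,0],"dr":[0,0,-0.0556]},
  {"gripper":-0.1,"translation":[0.0135,-0.059,0],"dr":[0,0,-0.0556]},
  {"gripper":-0.1,"translation":[0.0135,-0.059,0],"dr":[0,0,-0.0556]},
  {"gripper":-0.1,"translation":[0.0135,-0.059,0],"dr":[0,0,-0.0556]},
  {"gripper":-0.1,"translation":[0.0135,-0.059,0],"dr":[0,0,-0.0556]},
])

```text
clock: 3.32
eef_pos: [549.2, -277.4, 112.4]
tcp_rot: [3.141, 0.0, -1.529]
contact_force: [-2.0, 2.4, -0.3]
opening: 0.552
```

Call:
jog_arm([
  {"gripper":-0.1,"translation":[-0.008,-0.06,0],"dr":[0,0,-0.0556]},
  {"gripper":-0.1,"translation":[-0.008,-0.06,0],"dr":[0,0,-0.0556]},
  {"gripper":-0.1,"translation":[-0.008,-0.06,0],"dr":[0,0,-0.0556]},
  {"gripper":-0.1,"translation":[-0.008,-0.06,0],"dr":[0,0,-0.0556]},
  {"gripper":-0.1,"translation":[-0.028,-0.054,0],"dr":[0,0,-0.0556]},
  {"gripper":-0.1,"translation":[-0.028,-0.054,0],"dr":[0,0,-0.0556]},
  {"gripper":-0.1,"translation":[-0.028,-0.054,0],"dr":[0,0,-0.0556]},
  {"gripper":-0.1,"translation":[-0.028,-0.054,0],"dr":[0,0,-0.0556]},
  {"gripper":-0.1,"translation":[0,0,0],"dr":[0,0,0]},
  {"gripper":-0.1,"translation":[0,0,0],"dr":[0,0,0]},
])

```text
clock: 4.15
eef_pos: [535.4, -323.1, 112.4]
tcp_rot: [-3.14, 0.0, -2.221]
contact_force: [-0.1, 0.9, -0.4]
opening: 0.552
```

Call:
jog_arm([
  {"gripper":-0.1,"translation":[0,0,0.24],"dr":[0,0,0]},
  {"gripper":-0.1,"translation":[0,0,0.24],"dr":[0,0,0]},
  {"gripper":-0.1,"translation":[0,0,0.24],"dr":[0,0,0]},
  {"gripper":-0.1,"translation":[0,0,0.24],"dr":[0,0,0]},
  {"gripper":-1,"translation":[-0.0145,0.0462,0.24],"dr":[0,0,0.0779]},
  {"gripper":-1,"translation":[-0.0145,0.0462,0.24],"dr":[0,0,0.0779]},
  {"gripper":-1,"translation":[-0.0145,0.0462,0],"dr":[0,0,0.0779]},
  {"gripper":-1,"translation":[-0.0145,0.0462,0],"dr":[0,0,0.0779]},
  {"gripper":-1,"translation":[-0.0145,0.0462,0],"dr":[0,0,0.0779]},
  {"gripper":-1,"translation":[-0.0145,0.0462,0],"dr":[0,0,0.0779]},
  {"gripper":-1,"translation":[-0.0145,0.0462,0],"dr":[0,0,0.0779]},
  {"gripper":-1,"translation":[-0.0145,0.0462,0],"dr":[0,0,0.0779]},
])

```text
clock: 5.15
eef_pos: [523.8, -284.9, 256.0]
tcp_rot: [-3.141, -0.001, -1.234]
contact_force: [-1.3, -0.5, 0.1]
opening: 0.997
```

Call:
jog_arm([
  {"gripper":-1,"translation":[-0.0145,0.0462,0],"dr":[0,0,0.0779]},
  {"gripper":-1,"translation":[-0.0145,0.0462,0],"dr":[0,0,0.0779]},
  {"gripper":-1,"translation":[-0.0145,0.0462,0],"dr":[0,0,0.0779]},
  {"gripper":-1,"translation":[-0.0145,0.0462,0],"dr":[0,0,0.0779]},
  {"gripper":-1,"translation":[-0.0145,0.0462,0],"dr":[0,0,0.0779]},
  {"gripper":-1,"translation":[-0.0145,0.0462,0],"dr":[0,0,0.0779]},
  {"gripper":-1,"translation":[-0.0145,0.0462,0],"dr":[0,0,0.0779]},
  {"gripper":-1,"translation":[-0.0145,0.0462,0],"dr":[0,0,0.0779]},
  {"gripper":-1,"translation":[-0.0145,0.0462,0],"dr":[0,0,0.0779]},
  {"gripper":-1,"translation":[-0.0145,0.0462,0],"dr":[0,0,0.0779]},
  {"gripper":-1,"translation":[-0.0145,0.0462,0],"dr":[0,0,0.0779]},
  {"gripper":-1,"translation":[-0.0145,0.0462,0],"dr":[0,0,0.0779]},
])

```text
clock: 6.15
eef_pos: [506.5, -229.5, 256.0]
tcp_rot: [3.141, -0.0, 0.235]
contact_force: [-0.2, -0.3, 0.8]
opening: 1.0
```

Call:
jog_arm([
  {"gripper":-1,"translation":[-0.0145,0.0462,0],"dr":[0,0,0.0779]},
  {"gripper":-1,"translation":[-0.0145,0.0462,0],"dr":[0,0,0.0779]},
  {"gripper":-1,"translation":[-0.0145,0.0462,0],"dr":[0,0,0.0779]},
  {"gripper":-1,"translation":[-0.0145,0.0462,0],"dr":[0,0,0.0779]},
  {"gripper":-1,"translation":[-0.0145,0.0462,0],"dr":[0,0,0.0779]},
  {"gripper":-1,"translation":[-0.0145,0.0462,0],"dr":[0,0,0.0779]},
  {"gripper":-1,"translation":[-0.0145,0.0462,0],"dr":[0,0,0.0779]},
  {"gripper":-1,"translation":[-0.0145,0.0462,0],"dr":[0,0,0.0779]},
  {"gripper":-1,"translation":[-0.0145,0.0462,0],"dr":[0,0,0.0779]},
  {"gripper":-1,"translation":[-0.0145,0.0462,0],"dr":[0,0,0.0779]},
  {"gripper":-1,"translation":[0,0,0],"dr":[0,0,0]},
  {"gripper":-1,"translation":[0,0,0],"dr":[0,0,0]},
])

```text
clock: 7.15
eef_pos: [492.1, -183.4, 255.8]
tcp_rot: [3.141, 0.0, 1.448]
contact_force: [0.8, 0.3, 1.0]
opening: 1.001
```

Run:
```python
from h import *
c=r.calibration("wrist"); im=r.grab_frame("wrist"); cv2.imwrite("pics/w2.png",im)
np.save("w2.npy",c,allow_pickle=True); t=r.grab_frame("top"); cv2.imwrite("pics/top2.png",t)
print(c["world_from_camera"], r.sense()["eef_pos"],r.sense()["tcp_rot"],r.sense()["qpos"])
```

```text
[[   0.12    0.96    0.26  426.71]
 [   0.99   -0.12   -0.03 -175.71]
 [  -0.      0.26   -0.96  373.49]
 [   0.      0.      0.      1.  ]] [ 492.22 -183.65  255.63] [3.14 0.   1.45] [-0.36  0.2   1.85 -0.    1.1  -1.81]
```

View pics/w2.png

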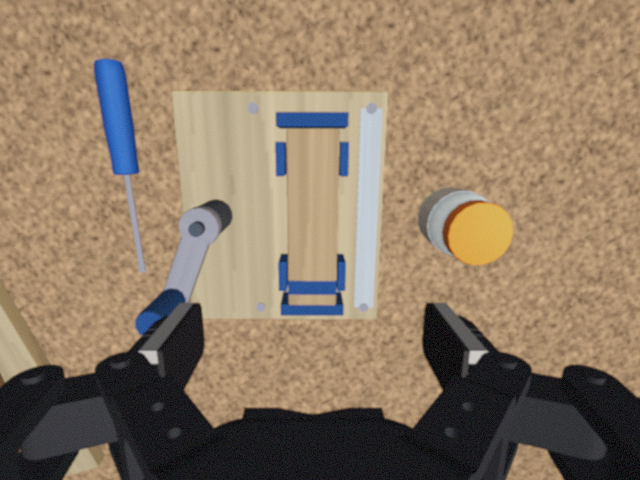

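The wrist view shows the clamp swung well past a quarter turn, with its arm pointing down-left from (198,228) to (160,312). The rail is free between v=128 and 306, centred at u≈314. Now to measure the rail and clamp angle, then also the lens by colour.

Run:
```python
from h import *
c=np.load("w2.npy",allow_pickle=True).item()
A=onplane(c,(314,128),52);B=onplane(c,(313,306),52)
print("rail",A,B,np.linalg.norm(B-A),(A+B)/2,np.arctan2((B-A)[1],(B-A)[0]))
m=[onplane(c,(u,200),52) for u in (287.5,339.5)]; print(m,np.linalg.norm(m[0]-m[1]),(m[0]+m[1])/2)
pv=onplane(c,(197,229),74);tp=onplane(c,(155,320),124)
d=(tp-pv)[:2]; print("clamp",pv,tp,np.linalg.norm(d),np.degrees(np.pi/2-np.arctan2(d[1],d[0])-.126))
# ring light: white pixels near
for n,uv,w in (("top",(133,142),30),("side",(166,260),30)):
    im=cv2.imread("pics/%s0.png"%n); y,x=np.mgrid[:480,:640]
    hsv=cv2.cvtColor(im,cv2.COLOR_BGR2HSV)
    k=((hsv[...,1]<40)&(hsv[...,2]>190)&(abs(x-uv[0])<w)&(abs(y-uv[1])<14)).astype(np.uint8)
    nn,l,st,ce=cv2.connectedComponentsWithStats(k)
    i=1+np.argmax(st[1:,4]); print(n,st[i],ce[i]); pts=np.argwhere(l==i)[:,::-1]
    print(cv2.minAreaRect(pts.astype(np.float32)))
```

```text
rail [ 411.76 -173.14   52.  ] [ 571.95 -193.78   52.  ] 161.51184400016504 [ 491.85 -183.46   52.  ] -0.12811716504780588
[array([ 468.79, -203.64,   52.  ]), array([ 474.4 , -158.23,   52.  ])] 45.76060998124317 [ 471.59 -180.94   52.  ]
clamp [ 480.7  -280.39   74.  ] [ 536.23 -308.41  124.  ] 62.19724211815027 109.55583613520326
top [116 136  26  10 154] [127.17 141.68]
((127.90386199951172, 141.98077392578125), (25.691213607788086, 7.0601806640625), 11.309932708740234)
side [152 249  25  22 177] [163.81 258.86]
((163.8360595703125, 258.6938171386719), (6.220849990844727, 29.83283233642578), 50.52754211425781)
```

Call:
jog_arm([
  {"gripper":-1,"translation":[0,0,-0.25],"dr":[0,0,-0.003]},
  {"gripper":-1,"translation":[0,0,-0.25],"dr":[0,0,0]},
  {"gripper":-1,"translation":[0,0,-0.25],"dr":[0,0,0]},
  {"gripper":-1,"translation":[0,0,-0.25],"dr":[0,0,0]},
  {"gripper":-1,"translation":[0,0,-0.25],"dr":[0,0,0]},
  {"gripper":-1,"translation":[0,0,-0.25],"dr":[0,0,0]},
  {"gripper":-1,"translation":[0,0,-0.2],"dr":[0,0,0]},
  {"gripper":-1,"translation":[0,0,-0.15],"dr":[0,0,0]},
  {"gripper":-1,"translation":[0,0,-0.15],"dr":[0,0,0]},
  {"gripper":-1,"translation":[0,0,-0.07],"dr":[0,0,0]},
  {"gripper":-1,"translation":[0,0,0],"dr":[0,0,0]},
])

```text
clock: 8.17
eef_pos: [491.2, -183.3, 46.9]
tcp_rot: [-3.139, -0.001, 1.443]
contact_force: [0.0, 1.4, 0.4]
opening: 1.004
```

Call:
jog_arm([
  {"gripper":0,"translation":[0,0,0],"dr":[0,0,0]},
  {"gripper":0,"translation":[0,0,0],"dr":[0,0,0]},
  {"gripper":0.3,"translation":[0,0,0],"dr":[0,0,0]},
  {"gripper":0.3,"translation":[0,0,0],"dr":[0,0,0]},
  {"gripper":0.6,"translation":[0,0,0],"dr":[0,0,0]},
  {"gripper":0.6,"translation":[0,0,0],"dr":[0,0,0]},
], squeeze=60)

```text
clock: 8.67
eef_pos: [492.8, -183.6, 49.5]
tcp_rot: [3.14, 0.0, 1.445]
contact_force: [-0.6, 0.2, 5.9]
opening: 0.517
```

The rail is gripped (opening 0.517 ≈ 44 mm) and the clamp is at about 110°. I'll lift it straight up, and measure the inspection camera's axis and lens from both fixed views.

Call:
jog_arm([
  {"gripper":1,"translation":[0,0,0.05],"dr":[0,0,0]},
  {"gripper":1,"translation":[0,0,0.1],"dr":[0,0,0]},
  {"gripper":1,"translation":[0,0,0.15],"dr":[0,0,0]},
  {"gripper":1,"translation":[0,0,0.2],"dr":[0,0,0]},
  {"gripper":1,"translation":[0,0,0.25],"dr":[0,0,0]},
  {"gripper":1,"translation":[0,0,0.25],"dr":[0,0,0]},
  {"gripper":1,"translation":[0,0,0.25],"dr":[0,0,0]},
  {"gripper":1,"translation":[0,0,0.25],"dr":[0,0,0]},
  {"gripper":1,"translation":[0,0,0.25],"dr":[0,0,0]},
  {"gripper":1,"translation":[0,0,0.15],"dr":[0,0,0]},
  {"gripper":1,"translation":[0,0,0.1],"dr":[0,0,0]},
  {"gripper":1,"translation":[0,0,0],"dr":[0,0,0]},
])

```text
clock: 9.67
eef_pos: [493.0, -183.7, 251.1]
tcp_rot: [3.137, 0.001, 1.445]
contact_force: [0.0, 0.5, -1.5]
opening: 0.513
```

Run:
```python
from h import *
t=np.mean([cv2.imread("pics/top0.png")],axis=0).astype(np.uint8); s=cv2.imread("pics/side0.png")
a=cv2.resize(t[125:160,105:165],None,fx=13,fy=13,interpolation=cv2.INTER_CUBIC) #780x455 
a=a[:, :]
b=cv2.resize(s[240:280,140:190],None,fx=13,fy=13,interpolation=cv2.INTER_CUBIC) #650x520
cv2.imwrite("pics/z.png",np.vstack([cv2.resize(t[128:154,110:160],(600,312),interpolation=cv2.INTER_CUBIC),cv2.resize(s[244:276-8,144:190+4],(600,288),interpolation=cv2.INTER_CUBIC)]))
ct=r.calibration("top"); cs=r.calibration("side")
base=[onplane(ct,(203,146),12),onplane(cs,(161,318),12)]; top=tri([ray(ct,(137,20)),ray(cs,(99,175))])
print(base,top)
```

```text
[array([822.83, 209.59,  12.  ]), array([830.54, 205.17,  12.  ])] (array([824.73, 206.98, 454.69]), [np.float64(0.778151632521892), np.float64(0.7781516325219882)])
```

View pics/z.png

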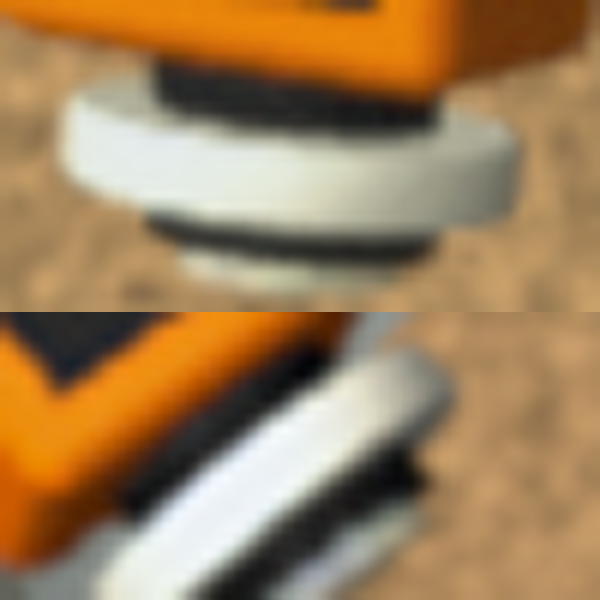

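The post axis triangulates to (825,207) from both its base and its top. The crops show the ring, then a black barrel and a pale glass protruding ahead of it, with the glass tip at top-view pixel (134.2,152). Next: combine these into a lens pose.

```bash
cat >> h.py <<'E'
def Rc(yaw,pitch=-np.pi/6):
    from scipy.spatial.transform import Rotation as R
    return R.from_euler("ZY",[yaw,pitch]).as_matrix()
E
python3 - <<'E'
from h import *
ct=r.calibration("top"); cs=r.calibration("side")
P,e=tri([ray(ct,(134.25,140.7)),ray(cs,(166.5,258.8))]); print("ringc",P,e)
post=np.array([825,207.])
d=post-P[:2]; yaw=np.arctan2(d[1],d[0]); D=np.linalg.norm(d); R=Rc(yaw)
k=(150-D)/np.cos(np.pi/6); g=P-k*R[:,0]
print("yaw",np.degrees(yaw),"D",D,"k",k,"lens",g)
def disc(c,rad,n=8): return [c+rad*(np.cos(a)*R[:,1]+np.sin(a)*R[:,2]) for a in np.arange(n)*2*np.pi/n]
for nm,c0,rad in (("ring",P,27),("glass",g,12)):
    for n,cal in (("top",ct),("side",cs)):
        q=np.array([proj(cal,p) for p in disc(c0,rad,72)]); print(nm,n,q.min(0),q.max(0),proj(cal,c0))
# vertical check of head: orange blob centroid
for yw in (yaw,):
    tc=g-200*R[:,0]+8.3*R[:,2]; print("TCP final",tc,"rotvec from jig rail:")
s=r.sense(); print(s["eef_pos"],s["tcp_rot"],s["qpos"])
E
```

```text
ringc [687.22 230.15 361.45] [np.float64(0.5333358502293616), np.float64(0.5333358502293711)]
yaw -9.536132743508379 D 139.7109581021284 k 11.880762218879026 lens [677.07 231.85 355.51]
ring top [114.67 136.78] [153.1  144.07] [134.12 140.35]
ring side [152.76 247.98] [180.59 269.98] [166.81 258.95]
glass top [125.15 146.59] [142.15 149.95] [133.7  148.25]
glass side [165.47 259.84] [177.79 269.63] [171.65 264.73]
TCP final [502.17 261.23 262.7 ] rotvec from jig rail:
[ 492.97 -183.69  251.06] [3.14 0.   1.44] [-0.36  0.2   1.85 -0.    1.08 -1.8 ]
```

The predicted ring outline matches the pixels to within 1 px. The glass tip shows about 2 px further forward, so I'll take the lens at about (675.8,232.1,354.8), yaw -9.5°. Carrying the rail over and tilting it 30°.

Call:
jog_arm([
  {"gripper":1,"translation":[0,0.1,0],"dr":[0,0,-0.0125]},
  {"gripper":1,"translation":[0,0.2,0],"dr":[0,0,-0.012]},
  {"gripper":1,"translation":[0,0.3,0],"dr":[0,0,0]},
  {"gripper":1,"translation":[0,0.3,0],"dr":[0,0,0]},
  {"gripper":1,"translation":[0,0.3,0],"dr":[0,0,0]},
  {"gripper":1,"translation":[0,0.3,0],"dr":[0,0,0]},
  {"gripper":1,"translation":[0,0.3,0],"dr":[0,0,0]},
  {"gripper":1,"translation":[0,0.3,0],"dr":[0,0,0]},
  {"gripper":1,"translation":[0,0.3,0],"dr":[0,0,0]},
  {"gripper":1,"translation":[0,0.3,0],"dr":[0,0,0]},
  {"gripper":1,"translation":[0,0.2,0],"dr":[0,0,0]},
  {"gripper":1,"translation":[0,0.1,0],"dr":[0,0,0]},
])

```text
clock: 10.67
eef_pos: [491.2, 118.7, 247.2]
tcp_rot: [-3.14, 0.0, 1.408]
contact_force: [-0.3, 0.7, -1.4]
opening: 0.514
```

Call:
jog_arm([
  {"gripper":1,"translation":[0.008,0.145,0.011],"dr":[-0.0055,-0.0329,0]},
  {"gripper":1,"translation":[0.008,0.145,0.011],"dr":[-0.0055,-0.0329,0]},
  {"gripper":1,"translation":[0.008,0.145,0.011],"dr":[-0.0055,-0.0329,0]},
  {"gripper":1,"translation":[0.008,0.145,0.011],"dr":[-0.0055,-0.0329,0]},
  {"gripper":1,"translation":[0.008,0.145,0.011],"dr":[-0.0055,-0.0329,0]},
  {"gripper":1,"translation":[0.008,0.145,0.011],"dr":[-0.0055,-0.0329,0]},
  {"gripper":1,"translation":[0.008,0.145,0.011],"dr":[-0.0055,-0.0329,0]},
  {"gripper":1,"translation":[0.008,0.145,0.011],"dr":[-0.0055,-0.0329,0]},
  {"gripper":1,"translation":[0.008,0.145,0.011],"dr":[-0.0055,-0.0329,0]},
  {"gripper":1,"translation":[0.008,0.145,0.011],"dr":[-0.0055,-0.0329,0]},
  {"gripper":1,"translation":[0,0,0],"dr":[0,0,0]},
  {"gripper":1,"translation":[0,0,0],"dr":[0,0,0]},
])

```text
clock: 11.67
eef_pos: [499.1, 261.5, 258.1]
tcp_rot: [2.62, 0.003, 1.408]
contact_force: [0.9, -0.3, -0.6]
opening: 0.517
```

Run:
```python
from h import *
from scipy.spatial.transform import Rotation as Ro
s=r.sense(); T=Ro.from_euler("xyz",s["tcp_rot"]).as_matrix()
R=np.c_[T[:,1],T[:,0],-T[:,2]]; Rt=Rc(np.radians(-9.54))
print(s["eef_pos"],s["tcp_rot"],s["qpos"],s["opening"]); print("rot err deg (cam axes)",np.degrees(Ro.from_matrix(Rt.T@R).as_rotvec()))
t=r.grab_frame("top"); sd=r.grab_frame("side"); cv2.imwrite("pics/top3.png",t); cv2.imwrite("pics/side3.png",sd)
a=cv2.resize(t[90:240,70:210],None,fx=4,fy=4,interpolation=cv2.INTER_CUBIC); a=a[:600,:560]
o=np.zeros((600,800,3),np.uint8); o[:,:400]=cv2.resize(t[90:240,80:180],(400,600),interpolation=cv2.INTER_CUBIC)
o[:,400:]=cv2.resize(sd[230:380,130:230],(400,600),interpolation=cv2.INTER_CUBIC)
cv2.imwrite("pics/c3.png",o)
```

```text
[499.11 261.52 258.14] [2.62 0.   1.41] [ 0.69  0.12  2.04 -0.61  0.72 -0.3 ] 0.5169582784339013
rot err deg (cam axes) [-0.03  0.11  0.29]
```

View pics/c3.png

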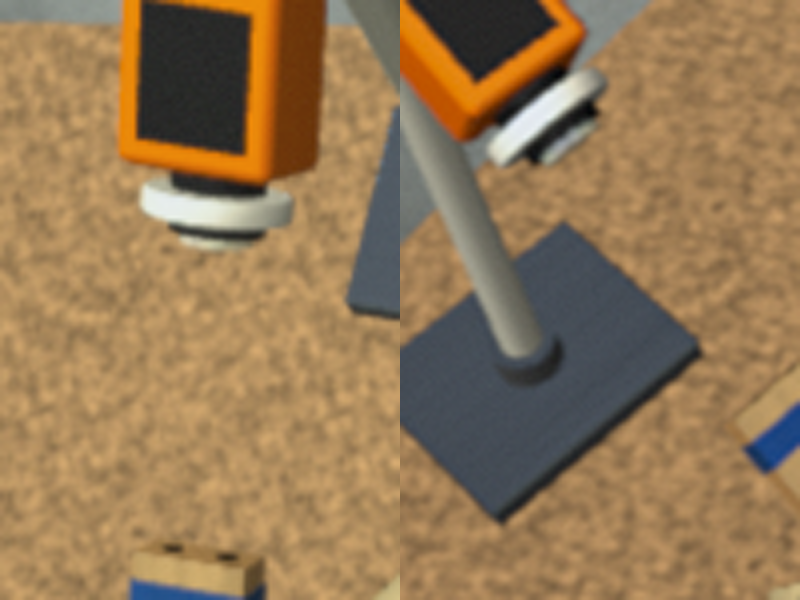

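The top crop shows the drilled end with its two holes at image pixels (123.3,227.3) and (136.8,229), facing the lens and lined up below it. In the side crop the end is only partly visible. I'll check the prediction numerically and view the side end.

Run:
```python
from h import *
from scipy.spatial.transform import Rotation as Ro
ct=r.calibration("top"); cs=r.calibration("side")
s=r.sense(); T=Ro.from_euler("xyz",s["tcp_rot"]).as_matrix(); R=np.c_[T[:,1],T[:,0],-T[:,2]]
e=s["eef_pos"]-8.3*R[:,2]+80*R[:,0]; print("end kin",e,s["eef_pos"])
for sg in (1,-1): print("hole",proj(ct,e+sg*11*R[:,1]))
for y in (1,-1):
  for z in (1,-1): print("corner",y,z,proj(ct,e+22.5*y*R[:,1]+11*z*R[:,2]),proj(cs,e+22.5*y*R[:,1]+11*z*R[:,2]))
Rt=Rc(np.radians(-9.54)); g=np.array([675.8,232.1,354.8]); print("in cam frame",Rt.T@(e-g))
t=cv2.imread("pics/top3.png");sd=cv2.imread("pics/side3.png")
o=np.zeros((600,800,3),np.uint8); o[:,:400]=cv2.resize(t[215:275,110:150],(400,600),interpolation=cv2.INTER_CUBIC)
u,v=proj(cs,e).astype(int); print("side crop origin",u-20,v-30)
o[:,400:]=cv2.resize(sd[v-30:v+30,u-20:u+20],(400,600),interpolation=cv2.INTER_CUBIC); cv2.imwrite("pics/c4.png",o)
```

```text
end kin [572.36 248.77 291.43] [499.86 260.76 258.74]
hole [123.79 225.26]
hole [137.44 227.62]
corner 1 1 [113.45 225.91] [212.52 333.25]
corner 1 -1 [119.79 222.19] [209.87 335.  ]
corner -1 1 [141.72 230.81] [234.2  314.57]
corner -1 -1 [147.37 226.96] [231.14 316.7 ]
in cam frame [-122.42   -0.71   -2.49]
side crop origin 202 294
```

View pics/c4.png

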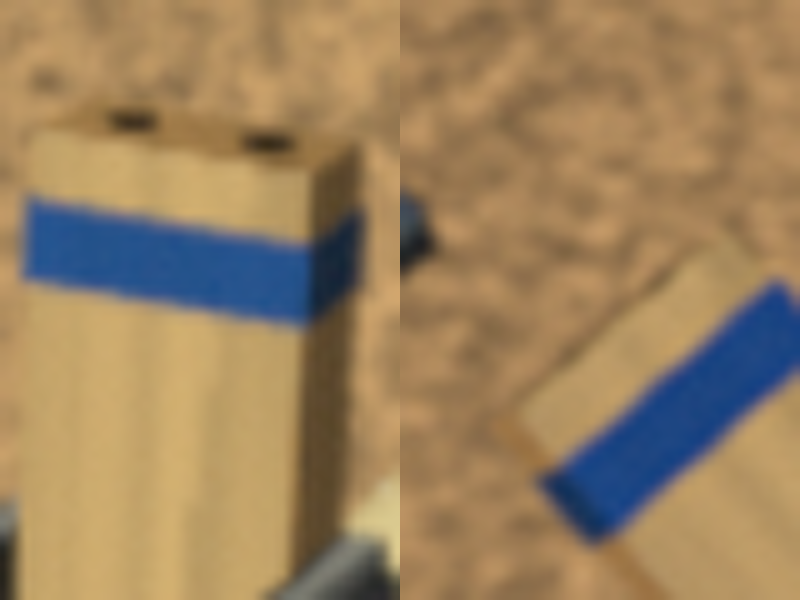

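The end top corners are at top (113.0,228.5)/(141.2,232.0) and side (214.3,335.2)/(234.5,317.5), about 2 px below the kinematic prediction. I'll triangulate for the correction relative to the lens measured by the same cameras.

Run:
```python
from h import *
ct=r.calibration("top"); cs=r.calibration("side")
g=np.array([675.8,232.1,354.8]); Rt=Rc(np.radians(-9.54))
A,ea=tri([ray(ct,(113.0,228.5)),ray(cs,(214.3,335.2))]); B,eb=tri([ray(ct,(141.2,231.9)),ray(cs,(234.5,317.5))])
print(A,ea[0],B,eb[0],np.linalg.norm(A-B)); d=Rt.T@(A-B); print("edge in cam axes",d,"deg yaw",np.degrees(np.arctan2(-d[0],d[1])),"roll",np.degrees(np.arctan2(d[2],d[1])))
e=(A+B)/2-11*Rt[:,2]; print("end",e,"cam frame",Rt.T@(e-g),"shift needed",g-120*Rt[:,0]-e)
```

```text
[566.75 272.6  299.74] 0.05305957330557121 [562.21 229.6  296.26] 0.4235584558166915 43.38005371534064
edge in cam axes [-0.56 43.16  4.34] deg yaw 0.7436190138822809 roll 5.746465690001411
end [569.9  250.19 288.48] cam frame [-126.2     0.29   -3.72] shift needed [ 3.41 -0.87  6.32]
```

Call:
jog_arm([
  {"gripper":1,"translation":[0.013,0.001,0.027],"dr":[0,0,-0.004]},
  {"gripper":1,"translation":[0.014,0.002,0.027],"dr":[0,0,0]},
  {"gripper":1,"translation":[0,0,0],"dr":[0,0,0]},
  {"gripper":1,"translation":[0,0,0],"dr":[0,0,0]},
  {"gripper":1,"translation":[0,0,0],"dr":[0,0,0]},
  {"gripper":1,"translation":[0,0,0],"dr":[0,0,0]},
])

```text
clock: 12.27
eef_pos: [502.8, 261.7, 264.6]
tcp_rot: [2.618, 0.001, 1.4]
contact_force: [0.6, -0.8, -1.0]
opening: 0.516
```

Run:
```python
from h import *
from scipy.spatial.transform import Rotation as Ro
ct=r.calibration("top"); cs=r.calibration("side")
s=r.sense(); T=Ro.from_euler("xyz",s["tcp_rot"]).as_matrix(); R=np.c_[T[:,1],T[:,0],-T[:,2]]; Rt=Rc(np.radians(-9.54))
g=np.array([675.8,232.1,354.8]); e=s["eef_pos"]-8.3*R[:,2]+80*R[:,0]
print(s["eef_pos"],"end cam frame",Rt.T@(e-g),"rot",np.degrees(Ro.from_matrix(Rt.T@R).as_rotvec()),s["opening"])
im={n:r.grab_frame(n) for n in("top","side")}
for n in im: cv2.imwrite(f"pics/{n}5.png",im[n])
dirs=[]
for n,cal in (("top",ct),("side",cs)):
    h=cv2.cvtColor(im[n],cv2.COLOR_BGR2HSV); u,v=proj(cal,e-20*R[:,0]); y,x=np.mgrid[:480,:640]
    k=cv2.inRange(h,(100,120,110 if n=="top" else 90),(125,255,255)); k[(abs(x-u)>30)|(abs(y-v)>30)]=0
    # column-wise weighted centre of band -> line fit
    cols=[(c,np.mean(np.nonzero(k[:,c])[0])) for c in range(640) if (k[:,c]>0).sum()>=4]
    c=np.array(cols); c=c[4:-6]; p=np.polyfit(c[:,0],c[:,1],1)
    mid=e-20*R[:,0]+11*R[:,2]; q=np.array([proj(cal,mid+w*R[:,1]) for w in(-15,15)]); sl=(q[1]-q[0])
    print(n,"n",len(c),"slope obs",p[0],"pred",sl[1]/sl[0],"rms",np.std(c[:,1]-np.polyval(p,c[:,0])))
    o,d1=ray(cal,(c[0,0],np.polyval(p,c[0,0]))); o,d2=ray(cal,(c[-1,0],np.polyval(p,c[-1,0])))
    nrm=np.cross(d1,d2); dirs.append(nrm/np.linalg.norm(nrm))
yd=np.cross(*dirs); yd/=np.linalg.norm(yd); yd*=np.sign(yd[1]); d=Rt.T@yd
print("rail y in cam axes",d,"yaw",np.degrees(np.arctan2(-d[0],d[1])),"roll",np.degrees(np.arctan2(d[2],d[1])))
o=np.zeros((600,800,3),np.uint8); o[:,:400]=cv2.resize(im["top"][130:250,90:170],(400,600),interpolation=cv2.INTER_CUBIC)
u,v=proj(cs,e).astype(int); print("side origin",u-20,v-30)
o[:,400:]=cv2.resize(im["side"][v-30:v+30,u-20:u+20],(400,600),interpolation=cv2.INTER_CUBIC); cv2.imwrite("pics/c5.png",o)
```

```text
[502.78 261.74 264.65] end cam frame [-117.09    0.24    1.41] rot [-0.17 -0.01 -0.21] 0.5163555259125471
top n 18 slope obs 0.1805985552115583 pred 0.18077957142921797 rms 0.2327855709501344
side n 15 slope obs -0.8660714285714263 pred -0.8640985884072094 rms 0.2325241069598264
rail y in cam axes [ 0.    1.   -0.01] yaw -0.11727939786844309 roll -0.3725622984802211
side origin 199 292
```

View pics/c5.png

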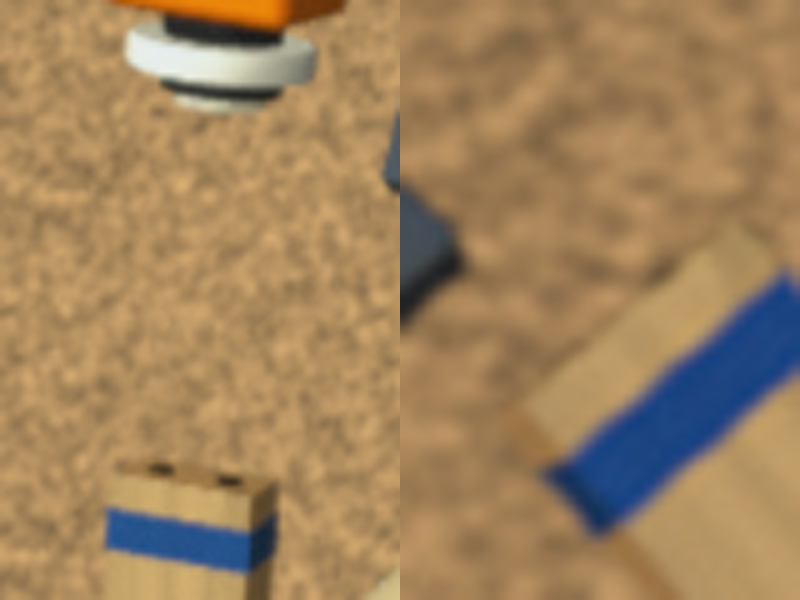

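The rail's y direction, fitted from the blue band, is within 0.1° in yaw and 0.4° in roll of the camera axes. I'll hold briefly, do a last check of the end point and stability, then hand in.

Call:
jog_arm([
  {"gripper":1,"translation":[0,0,0],"dr":[0,0,0]},
  {"gripper":1,"translation":[0,0,0],"dr":[0,0,0]},
  {"gripper":1,"translation":[0,0,0],"dr":[0,0,0]},
  {"gripper":1,"translation":[0,0,0],"dr":[0,0,0]},
  {"gripper":1,"translation":[0,0,0],"dr":[0,0,0]},
  {"gripper":1,"translation":[0,0,0],"dr":[0,0,0]},
])

```text
clock: 12.87
eef_pos: [502.7, 262.0, 264.7]
tcp_rot: [2.618, 0.001, 1.4]
contact_force: [0.4, -0.5, -0.6]
opening: 0.517
```

Run:
```python
from h import *
from scipy.spatial.transform import Rotation as Ro
ct=r.calibration("top"); cs=r.calibration("side"); Rt=Rc(np.radians(-9.54)); g=np.array([675.8,232.1,354.8])
P,e=tri([ray(ct,(125.8,227.2)),ray(cs,(222.0,323.9))]); print("vision end cam frame",Rt.T@(P-11*Rt[:,2]-g),e[0])
s=r.sense(); T=Ro.from_euler("xyz",s["tcp_rot"]).as_matrix(); R=np.c_[T[:,1],T[:,0],-T[:,2]]
print("kin end",Rt.T@(s["eef_pos"]-8.3*R[:,2]+80*R[:,0]-g),np.abs(s["qvel"]).max(),s["clock"])
a=cv2.imread("pics/top0.png"); b=r.grab_frame("top"); d=cv2.absdiff(a,b).max(2)
for n,(x0,x1,y0,y1) in dict(jar=(300,340,268,306),driver=(462,482,278,385),offcut=(140,208,230,294)).items(): print(n,"changed px",(d[y0:y1,x0:x1]>40).sum())
```

```text
vision end cam frame [-120.79    1.59   -1.3 ] 0.20653193173998013
kin end [-117.15    0.47    1.47] 0.000850930530408162 12.8667
jar changed px 0
driver changed px 0
offcut changed px 430
```

Run:
```python
from h import *
for n in("side0","side5"):
    im=cv2.imread(f"pics/{n}.png")[365:435,215:272]; h=cv2.cvtColor(im,cv2.COLOR_BGR2HSV)
    k=cv2.inRange(h,(15,40,185),(32,150,255)); ys,xs=np.nonzero(k); print(n,len(xs),xs.min()+215,xs.max()+215,ys.min()+365,ys.max()+365)
print("changed below",(cv2.absdiff(cv2.imread("pics/side0.png"),cv2.imread("pics/side5.png")).max(2)[365:435,215:272]>40).sum())
print(r.sign_off())
```

```text
side0 2177 215 271 365 434
side5 1364 215 271 365 433
changed below 927
the job is handed in; nothing more can be done
None
```

The job is handed in at 12.9 s on the robot's clock. The gripper is holding the rail up to the inspection camera. One check did not settle: I could not confirm by picture that the offcut stayed put.

**What I did:** I caged the clamp handle between half-open jaws and swung the arm to about 110° (wrist picture), with roughly 3 N at the tool. I then gripped the rail across its middle at 60 N, lifted it straight up, and carried it to the camera with a 30° upward tilt.

**Last checks on the rail's drilled end, in the camera's frame (target -120, 0, 0 mm):**

| Source | x | y | z |
|---|---|---|---|
| Top and side pictures | -120.8 mm | 1.6 mm | -1.3 mm |
| Arm's own readings | -117.2 mm | 0.5 mm | 1.5 mm |

- **Disagreement:** these two differ by 3–4 mm, and I relied mainly on the pictures because they also located the lens.
- **Lens position:** it is an estimate. The ring light fitted to within 1 px, but the glass tip showed about 2 px further forward, so I moved the lens about 1.5 mm forward.
- **Angle:** the blue band gave the rail's turn within about 0.1° and its roll within 0.4° of the camera's. The camera's own heading comes from the line between lens and post, good to about 1°.
- **Early roll reading:** an earlier reading from the rail's corners suggested about 6° of roll. I put this down to corner-picking error, since the band fit and the arm's readings both contradict it.
- **Steadiness:** the arm was still, and the grip opening stayed at 0.517 (about 44 mm).

**Bystanders:** the jar and screwdriver areas were unchanged in the top view. The offcut's area did change in both views, most likely because the arm and gripper now block it. The gripper and rail stayed well above it throughout.

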